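Open the pomegranate's drip feeder without knowing its thread

ROBOT

A 6-joint arm with a two-finger parallel gripper is mounted at the origin on the work surface. World frame = base frame: x ahead of the robot, y to its left, z up, the work surface at z = 0. Lengths are in mm, angles in degrees, forces in N, time in s.
With the tool pointing down it reaches from about 300 to 850 mm from the base axis. Payload 4.2 kg.
Tool frame: the origin (TCP) lies between the finger pads; the fingertips stand 14 mm ahead of it and the grasp point (between the pads) lies 5 mm behind it (env.finger_overhang is the distance from the TCP to the fingertips, in mm); z points along the fingers, y is the line along which they close (so a half turn about z gives the same grasp; the last joint's range is limited). The gripper opens to 91 mm and grips with 3 to 60 N. Pads are 32 mm wide; open, the fingers measure 118 mm over their backs; the gripper's body (76 mm by 178 mm) begins 60 mm behind the grasp point.
Start: joints at [-74.485, 18.312, 89.639, -0, 72.044, -1.146], TCP at [164.867, -550.875, 199.376] pointing down, gripper open.
Joint ranges: [-177.97, 177.97], [-48.28, 115.42], [12.27, 149.76], [-77.06, 257.06], [2.81, 150.46], [-146.56, 146.56]. Speed limits (degrees/s): [147.25, 147.25, 180, 180, 180, 180].

INTERFACE

Orientations are given as [roll, pitch, yaw] about the fixed x, y, z axes, in that order (R = Rz(yaw) Ry(pitch) Rx(roll)).
In Python, from workcell import status, cams, env, finder gives the robot as it stands.
- The arm moves only by the tool apply_moves, never from a script. Its argument "increments" is a list of rows, each a list of 7 numbers: the opening, from -1 (shut) to 1 (fully open), then the shift along the world's x, y, z in m, then the turn, a rotation vector about the world's x, y, z in degrees. In form: [[gripper, x, y, z, ax, ay, az], ...]. A call has 1 to 5 rows; each row shifts and turns the commanded pose from where the row before left it; what a row does not reach is not made up. A row lasts 1/12 s, in which the tool goes at most 41.7 mm and 7.16 degrees, less where a joint would pass 70% of its speed; a pose out of reach is approached as far as the arm can. A call with a gripper value outside its range is refused whole. The fingers move at their own pace and stop on an object; "newtons" is the grip in N (left out, the last holds). Time passes only in rows, so rows that do not move let the fingers close. It gives the time, the measured TCP pose, the force, the opening and the grip force at its end, in the units of the state.
- status.state(): the state, without advancing time (a new reading comes with each control period).
- cams.grab_frame(name): name is "scene" or "top"; returns a dict with "color" (384x512x3 uint8, red, green, blue), "intrinsics" (3x3 intrinsics, pixels), "R" (3x3) and "t" (3): a world point X has camera coordinates R X + t. Camera axes: x right, y down, z forward; pixel columns grow to the right and rows downward; lengths in mm; the calibration is good to about 2 mm. A picture is of the moment at which its call begins. There is no depth.
- env.job_done(): hands the job in; it is judged then, once.
Trained networks look in the newest picture that a camera, given by its name, has taken for a name from the list of things; names that differ only in an ending like _2 or _b are one class to them, and where a whole thing is asked for, a point or a joint stands for the part that bears it (a point fixed in the world has none). Each returns a list of dicts, best first, with "score" (0 to 1); they miss things now and then, are a little off and sometimes report something else, mostly with a low value. They report only what shows in the picture. A call takes as long as a camera call. They do not tell look-alikes from the thing itself.
- finder.boxes_of(query, camera): "rect" ([left, top, width, height] in pixels, round what is visible of it).
- finder.trace(query, camera): "pixels" (384x512 bool, what is visible of it) and "rect" ([left, top, width, height] in pixels, round what is visible of it).
The state is a dict: "time_s": time; "qpos": joint angles; "qvel": joint speeds; "effort": joint torques, N m; "ee_pos": TCP position; "ee_rot": TCP orientation; "force": force on the tool from outside, world axes, zero at the start; "torque": the same for the moment, N m; "gripper_width": finger opening in mm; "gripper_force": force on a finger pad.
Only numpy, scipy, OpenCV 4.12 (cv2) and the standard library are available. Lean on these libraries where they do the work, as an engineer would, in place of code of your own. Each camera call takes 0.05 s, during which the arm holds its last target. There are 200 camera calls.

TASK

Open the drip feeder for a refill: of the two grey feeder tanks it is the one piped down into the bench. First let the pressure out by unscrewing its small bleed cap a quarter turn, counterclockwise as usual, and leave that open; then take off the big filler cap in the middle, whose thread may be left- or right-handed, so try it both ways. Finish still holding the filler cap in the gripper, level and about 10 cm above the open neck so that it drips back into the tank, and leave the spare tank and everything else on the bench as they are.

Things in the scene. Friction and masses are not known exactly. Their poses are not given: they have to be found in the camera images.
- feeder: The feeder to open: upright grey plastic tank, 170 mm across, fixed, in a round saucer. Origin on its axis, 4 mm above the bench; z up. Its shoulder is 127 mm above the origin 78 mm from the axis, 138 mm at 34 mm. Two white rigid pipes leave it low on its +x side and go down into the bench (136 mm from the axis, 53 mm high). Its bleed cap is on its +y side, 67 mm from the axis.
- bleed (a joint): Turn of the feeder's bleed cap about the vertical, rad, counterclockwise from above positive = unscrewing; 0 is screwed home, the stop is at 2.6. It starts between 0 and 0.2, turns with a drag of about 0.06 N m, does not rise and stays where it is left.
- bleed_top (a point): Centre of the top face of the bleed cap: a small black ribbed cylinder, 20 mm across and 20 mm tall, standing 160 mm above the feeder's origin at its top. It is captive and cannot come off.
- feeder_mouth (a point): On the feeder's axis at the rim of its neck, where the filler cap seats, 170 mm above the feeder's origin; z up. Three short coarse threads: after about 55 degrees (0.95 rad) the loosening way the cap is free and lifts straight off, up to a stop at 88 degrees; the other way it is solid after 2 degrees (over 0.5 N m felt with a 100 N grip). Gasket drag is at most 0.2 N m.
- cap: The feeder's filler cap, loose, screwed on: black ribbed round cap, 54 mm across, 38 mm tall, about 60 g. Origin at the centre of its lower rim, z up; screwed home the origin is 20 mm below the neck's rim. The upper 18 mm are solid: grip there. The skirt below is hollow and clears the neck after 20 mm of lift. Its loosening direction differs from start to start and cannot be seen.
- spare: The spare tank, fixed, same size and shape, in its own saucer, with short plugs instead of pipes. Origin as the feeder's. Its cap and bleed cap are the same too and are where the feeder has them. Leave it alone.
- wedge: Bystander: grey plastic door stop wedge, 118 x 42 x 30 mm, thick end +x, origin under its middle.
- keyring: Bystander: chrome ring, 38 mm across, with two keys reaching 72 mm to +x; origin under the ring's centre; 4 mm high.
- bowl: Bystander: navy ceramic bowl, 130 mm across, 52 mm high; origin under its centre.
- pot: Bystander: small terracotta pot, 84 mm across, 78 mm high; origin under its centre.
- fruit: Bystander: a pomegranate, 76 mm across, 82 mm high with its crown; origin under its centre.
- jar: Bystander: plant food jar, 72 mm across, 92 mm high; origin under its centre.
- trowel: Bystander: hand trowel lying along x, 300 mm long, blade to +x, 28 mm high; origin under the root of its blade.
Things that resemble listed ones, but are neither listed nor needed, are in the scene too. Several things have the shape of the cap; the one meant has the colours described above. What is shaped like the feeder but pink is not meant.

How it is judged (in metres and radians):
On the way, in this order (a step that is already met when the one before it is completed fails the run):
1. the feeder's bleed cap is unscrewed to at least 1.1 rad while the filler cap is still on (value of joint bleed above 1.1 rad and z of cap in the frame of feeder_mouth below -0.01 m), for 0.2 s.
2. the filler cap is lifted off the neck (z of cap in the frame of feeder_mouth above 0.01 m), for 0.2 s.
At the end, for the whole second after the job is handed in: The gripper holds the filler cap still, its lower rim 30 to 200 mm above the neck's rim, within 40 mm of the neck's axis, tilted under 0.3 rad; the bleed cap stands at 1.1 rad or more; all bystanders are within 30 mm of their starts (z of cap in the frame of feeder_mouth between 0.03 and 0.2 m and horizontal distance between cap and feeder_mouth below 0.04 m and angle between cap's own z axis and vertical below 0.3 rad and contact force between the fingers and cap above 1 N and value of joint bleed above 1.1 rad and linear speed of cap below 0.03 m/s and distance of each of wedge, keyring, bowl, pot, fruit, jar, trowel from where it was at the start of the episode below 0.03 m); the arm keeps its last pose, push and grip.
It fails at once if a bystander is moved by more than 30 mm (not (distance of each of wedge, keyring, bowl, pot, fruit, jar, trowel from where it was at the start of the episode below 0.03 m)).
It fails at once if the spare tank is handled (over 3 N from the fingers) (contact force between the fingers and spare above 3 N).
It fails at once if the filler cap is lifted off before the bleed is opened (z of cap in the frame of feeder_mouth above 0 m and value of joint bleed below 1 rad).
It also fails if it takes over 58 s, if anything falls off the work surface, if the arm or the gripper's body presses on something with over 40 N, if the wrist force passes 120 N, or if a joint passes its speed limit or range.

## Working session

There is one attempt and no reset: what is moved stays moved. The work goes in short steps, Python scripts to look and compute and a tool call to move; the robot and the scene stay as the last step left them, time stands still between calls to the robot, and variables do not carry over. Pictures are saved under pics/ and viewed, at most 10 in all, crops included, and the job is handed in when it is done.

Besides the shell and the picture viewer there is one more tool, called by a JSON object that holds its "method" and its "body". apply_moves: Moves the arm, as the interface text tells. Its arguments: {"type":"object","properties":{"increments":{"type":"array","items":{"type":"array","items":{"type":"number"}}},"newtons":{"type":"number"}},"required":["increments"]}

```bash
mkdir -p pics; python3 - <<'E'
from workcell import status, cams, env, finder
import cv2,numpy as np
for n in("scene","top"):
    f=cams.grab_frame(n); cv2.imwrite(f"pics/{n}0.png",cv2.resize(f["color"][:,:,::-1],(800,600),interpolation=cv2.INTER_CUBIC))
    np.savez(f"{n}0.npz",**f)
    print(n,np.round(f["intrinsics"],1).tolist(),np.round(f["R"],3).tolist(),np.round(f["t"]).tolist())
    for q in("feeder","cap","bleed_top","spare"):
        print(q,[(round(d["score"],2),d["rect"]) for d in finder.boxes_of(q,n)][:6])
print(status.state())
E
```

```text
scene [[392.2, 0.0, 253.5], [0.0, 392.2, 189.0], [0.0, 0.0, 1.0]] [[0.421, 0.907, 0.012], [0.737, -0.335, -0.588], [-0.529, 0.256, -0.809]] [-169.0, -222.0, 1510.0]
feeder [(0.59, [278.9, 85.7, 58.3, 69.6]), (0.56, [299.6, 166.6, 68.7, 77.2]), (0.43, [250.5, 220.1, 34.9, 33.0])]
cap [(0.91, [323.5, 169.5, 19.5, 26.1])]
bleed_top []
spare [(0.66, [192.0, 232.5, 70.8, 72.0])]
top [[492.6, 0.0, 252.1], [0.0, 492.6, 186.0], [0.0, 0.0, 1.0]] [[-0.003, -1.0, 0.009], [-0.985, 0.001, -0.175], [0.175, -0.009, -0.985]] [-5.0, 395.0, 1778.0]
feeder [(0.82, [166.9, 123.8, 47.9, 58.8]), (0.66, [134.3, 218.2, 53.6, 61.6])]
cap [(0.71, [184.0, 141.6, 13.4, 11.7])]
bleed_top []
spare [(0.55, [272.3, 106.4, 51.1, 54.0])]
{'time_s': 0.5, 'qpos': array([-7.44846766e+01,  1.83127471e+01,  8.96422018e+01, -2.22372997e-04,
        7.20401318e+01, -1.14646359e+00]), 'qvel': array([ 0.13466977, -0.05701218,  0.01830907,  0.04102501, -0.0810829 ,
       -0.05091217]), 'effort': array([-1.17484597e-04, -4.11992419e+01, -2.32039958e+01,  7.27649569e-02,
        3.84987448e-02, -2.60056390e-05]), 'ee_pos': array([ 164.86296437, -550.87340194,  199.34569257]), 'ee_rot': array([1.79995086e+02, 3.09928007e-04, 1.66618555e+01]), 'force': array([ 0.21999253, -0.40936356, -0.77817501]), 'torque': array([-0.00950324,  0.01604438, -0.03541666]), 'gripper_force': 0.0, 'gripper_width': 91.25194834520804}
```

View pics/scene0.png

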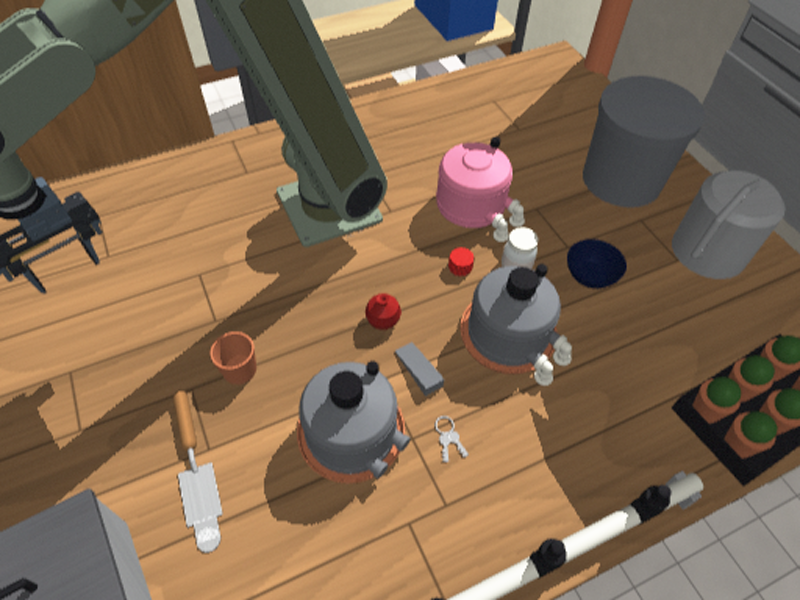

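View pics/top0.png

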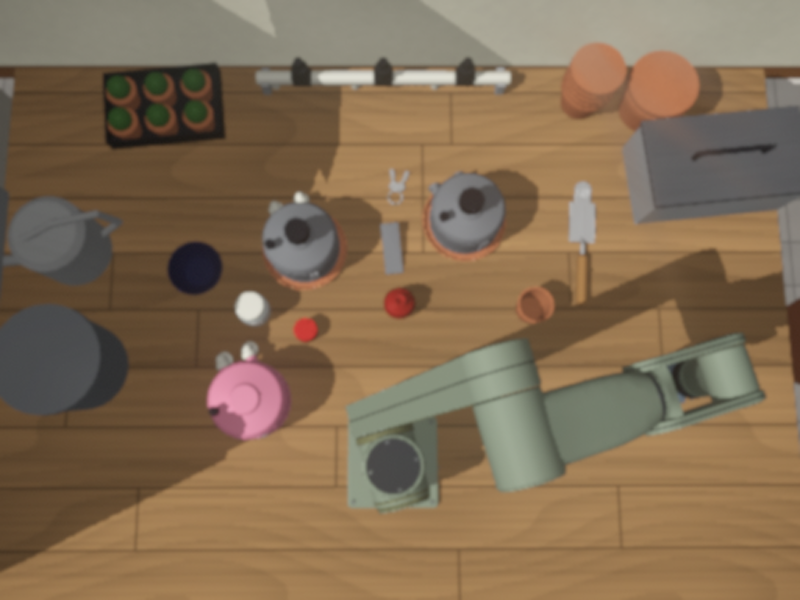

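The feeder is the tank with white pipes: about (520,300) in the scene view and (300,240) in the top view, at 800x600. The spare tank with grey plugs is the other one. Next I'll locate the filler cap and bleed cap using both views.

```bash
cat > h.py <<'E'
import numpy as np,cv2
from scipy.optimize import least_squares
def proj(f,P):
    c=P@f["R"].T+f["t"]; p=c@f["intrinsics"].T; return p[:,:2]/p[:,2:]
def cyl(x,y,r,z0,z1):
    a=np.linspace(0,2*np.pi,40); return np.concatenate([np.c_[x+r*np.cos(a),y+r*np.sin(a),0*a+z] for z in(z0,z1)])
def cen(f,x,y,r,z0,z1):
    h=cv2.convexHull(proj(f,cyl(x,y,r,z0,z1)).astype(np.float32)); m=cv2.moments(h); return np.array([m["m10"],m["m01"]])/m["m00"],m["m00"]
E
python3 - <<'E'
from h import *
F={n:dict(np.load(f"{n}0.npz")) for n in("scene","top")}
box={"scene":(310,160,50,45),"top":(160,135,50,35)}
M={}
ims=[]
for n,(x,y,w,h) in box.items():
    c=F[n]["color"][y:y+h,x:x+w]; m=(c.max(2)<62).astype(np.uint8)
    k,l,s,ce=cv2.connectedComponentsWithStats(m,connectivity=4)
    print(n,[(s[i,4],np.round(ce[i]+[x,y],1).tolist(),s[i,:4].tolist()) for i in range(1,k) if s[i,4]>5])
    a=cv2.resize(c[:,:,::-1],(400,400*h//w),interpolation=0); b=cv2.resize(m*255,(400,400*h//w),interpolation=0)
    ims.append(np.hstack([a,cv2.cvtColor(b,8)])[:290])
cv2.imwrite("pics/crop0.png",np.vstack(ims))
E
```

```text
scene [(np.int32(393), [335.3, 180.4], [14, 9, 26, 24])]
top [(np.int32(178), [190.2, 147.7], [23, 6, 15, 15]), (np.int32(12), [172.8, 155.9], [11, 20, 5, 3])]
```

View pics/crop0.png

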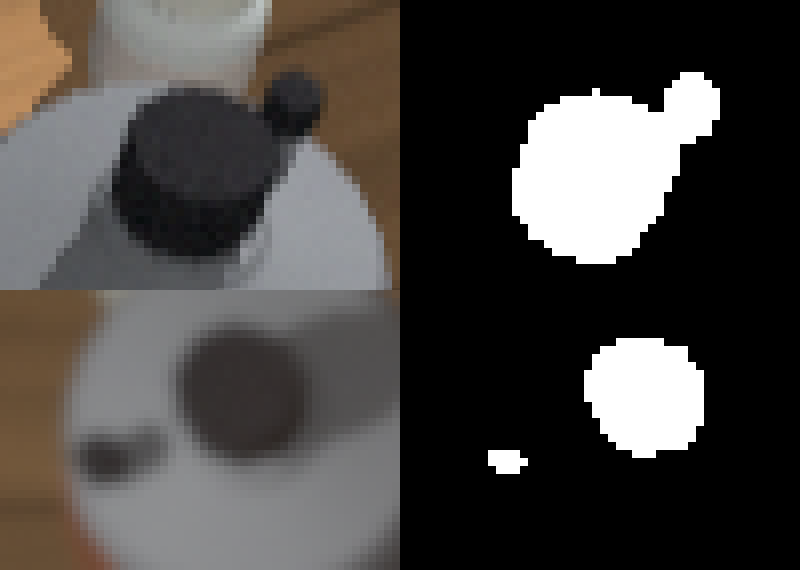

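```bash
python3 - <<'E'
from h import *
F={n:dict(np.load(f"{n}0.npz")) for n in("scene","top")}
def res(p,v=0):
    x,y,t=p; b=(x-67*np.sin(t),y+67*np.cos(t))
    pt=lambda n,X,Y,Z:proj(F[n],np.array([[X,Y,Z]]))[0]
    r=[cen(F["top"],x,y,27,154,192)[0]-[190.2,147.7], pt("scene",x,y,192)-[335.4,177.5],
       cen(F["top"],*b,10,146,164)[0]-[172.6,155.7], cen(F["scene"],*b,10,146,164)[0]-[346.1,172.4]]
    return np.concatenate(r)
s=least_squares(res,[400,200,.1],x_scale=[100,100,1]);p=s.x
print(p,np.degrees(p[2]),np.round(s.fun,2)); print("bleed",p[0]-67*np.sin(p[2]),p[1]+67*np.cos(p[2]))
for n in("scene","top"):
    r=lambda q:cen(F[n],*q,27,154,192)[0]
    print(n,r(p[:2]),cen(F[n],*p[:2],27,154,192)[1])
# sep. solutions per camera for bleed
for n,o in(("top",[172.6,155.7]),("scene",[346.1,172.4])):
    print(n,least_squares(lambda q:cen(F[n],*q,10,146,164)[0]-o,p[:2]).x)
print("top cap",least_squares(lambda q:cen(F["top"],*q,27,154,192)[0]-[190.2,147.7],p[:2]).x)
print("sc cap",least_squares(lambda q:proj(F["scene"],np.array([[*q,192]]))[0]-[335.4,177.5],p[:2]).x)
E
```

```text
[5.03673278e+02 2.09726367e+02 3.25228959e-01] 18.634246748910957 [-0.45  0.17 -1.08 -0.11 -0.66 -0.44  0.09  0.55]
bleed 482.2650527121837 273.21406620004865
scene [333.23059061 181.29022398] 359.1225221881177
top [189.7520922  147.87168768] 235.75836958154105
top [480.43944698 260.44851457]
scene [480.33685422 274.11945536]
top cap [504.27954607 208.20081992]
sc cap [505.31495632 212.3970846 ]
```

```bash
python3 - <<'E'
from h import *
F={n:dict(np.load(f"{n}0.npz")) for n in("scene","top")}
pt=lambda n,X,Y,Z:proj(F[n],np.array([[X,Y,Z]]))[0]
def res(p):
    x,y,t=p; b=(x-67*np.sin(t),y+67*np.cos(t))
    return np.concatenate([cen(F["top"],x,y,27,154,192)[0]-[190.2,147.7], pt("scene",x,y,192)-[335.4,177.5],
       cen(F["top"],*b,10,146,164)[0]-[172.6,155.7], cen(F["scene"],*b,10,146,164)[0]-[346.1,172.4]])
L=lambda f,x:least_squares(f,x,diff_step=.01)
s=L(res,[500,210,.3]);p=s.x
print(p,np.degrees(p[2]),np.round(s.fun,2)); print("bleed",p[0]-67*np.sin(p[2]),p[1]+67*np.cos(p[2]))
for n,o in(("top",[172.6,155.7]),("scene",[346.1,172.4])):
    print(n,L(lambda q:cen(F[n],*q,10,146,164)[0]-o,p[:2]).x)
print("top cap",L(lambda q:cen(F["top"],*q,27,154,192)[0]-[190.2,147.7],p[:2]).x)
print("sc cap",L(lambda q:pt("scene",*q,192)-[335.4,177.5],p[:2]).x)
E
```

```text
[5.05235720e+02 2.10316870e+02 3.75147686e-01] 21.494379101333223 [-0.61 -0.27 -0.62  0.21 -0.52  0.01 -0.34  0.24]
bleed 480.6862533681339 272.65725618436466
top [480.71050457 270.87474354]
scene [480.33682022 274.1194267 ]
top cap [504.27954379 208.2008159 ]
sc cap [505.31495632 212.3970846 ]
```

{"method": "apply_moves", "body": {"increments": [[1, 0.02, 0.025, 0.025, 0, 0, 0], [1, 0.02, 0.025, 0.025, 0, 0, 0], [1, 0.02, 0.025, 0.025, 0, 0, 0], [1, 0.02, 0.025, 0.025, 0, 0, 0], [0.3, 0.02, 0.036, 0, 0, 0, 7]]}}

```text
time_s: 0.92
ee_pos: [267.0, -417.0, 304.3]
ee_rot: [179.4, -0.1, 23.7]
force: [1.1, -0.5, 0.3]
gripper_width: 87.0
gripper_force: 0.0
```

{"method": "apply_moves", "body": {"increments": [[-0.3, 0.018, 0.036, 0, 0, 0, 7], [-0.3, 0.018, 0.036, 0, 0, 0, 7], [-0.3, 0.018, 0.036, 0, 0, 0, 7], [-0.3, 0.018, 0.036, 0, 0, 0, 7], [-0.3, 0.018, 0.036, 0, 0, 0, 7]]}}

```text
time_s: 1.33
ee_pos: [355.2, -233.0, 299.7]
ee_rot: [179.9, 0.0, 59.0]
force: [1.7, -0.2, 0.4]
gripper_width: 54.1
gripper_force: 0.0
```

{"method": "apply_moves", "body": {"increments": [[-0.3, 0.018, 0.036, 0, 0, 0, 7], [-0.3, 0.018, 0.036, 0, 0, 0, 7], [-0.3, 0.018, 0.036, 0, 0, 0, 7], [-0.3, 0.018, 0.036, 0, 0, 0, 7], [-0.3, 0.018, 0.036, 0, 0, 0, 7]]}}

```text
time_s: 1.75
ee_pos: [445.3, -52.9, 299.7]
ee_rot: [179.9, 0.0, 94.0]
force: [0.8, -0.3, -0.2]
gripper_width: 32.1
gripper_force: 0.0
```

{"method": "apply_moves", "body": {"increments": [[-0.3, 0.005, 0.04, 0, 0, 0, 0], [-0.3, 0.005, 0.04, 0, 0, 0, 0], [-0.3, 0.005, 0.04, 0, 0, 0, 0], [-0.3, 0.005, 0.04, 0, 0, 0, 0], [-0.3, 0.005, 0.04, 0, 0, 0, 0]]}}

```text
time_s: 2.17
ee_pos: [469.6, 147.2, 299.6]
ee_rot: [180.0, 0.0, 93.7]
force: [0.6, -1.0, -0.5]
gripper_width: 31.6
gripper_force: 0.0
```

{"method": "apply_moves", "body": {"increments": [[-0.3, 0.005, 0.04, 0, 0, 0, 0], [-0.3, 0.004, 0.04, -0.02, 0, 0, 0], [-0.3, 0.001, 0.04, -0.03, 0, 0, 0], [-0.3, 0, 0.0055, -0.03, 0, 0, 0], [-0.3, 0, 0, -0.01, 0, 0, 0]]}}

```text
time_s: 2.58
ee_pos: [477.1, 262.2, 211.5]
ee_rot: [-179.6, 0.2, 93.9]
force: [-0.7, -1.0, -1.4]
gripper_width: 32.0
gripper_force: 0.0
```

```bash
python3 - <<'E'
from workcell import status, cams
from h import *
s=status.state();print(s["ee_pos"],s["ee_rot"],s["qpos"])
ims=[]
for n,(x,y,w,h) in {"scene":(300,120,80,90),"top":(140,115,80,90)}.items():
    f=cams.grab_frame(n); np.savez(f"{n}1.npz",**f)
    c=np.ascontiguousarray(cv2.resize(f["color"][y:y+h,x:x+w,::-1],(400,450),interpolation=2))
    for q,z in((( 480.7,272.7),164),((505.2,210.3),192)):
        u=proj(f,np.array([[*q,z]]))[0]; cv2.circle(c,tuple(int(v) for v in (u+.5-[x,y])*5),3,(0,255,0),1)
    p=s["ee_pos"]+[0,0,-14]; u=proj(f,p[None])[0]; cv2.circle(c,tuple(int(v) for v in (u+.5-[x,y])*5),3,(0,0,255),1)
    ims.append(c)
cv2.imwrite("pics/c1.png",np.hstack(ims))
E
```

```text
[477.08644563 262.18487034 211.46506216] [-1.79615654e+02  1.57907284e-01  9.38632374e+01] [2.75743033e+01 1.53462456e+01 9.21321688e+01 1.04393099e-02
 7.29369853e+01 2.37084963e+01]
```

View pics/c1.png

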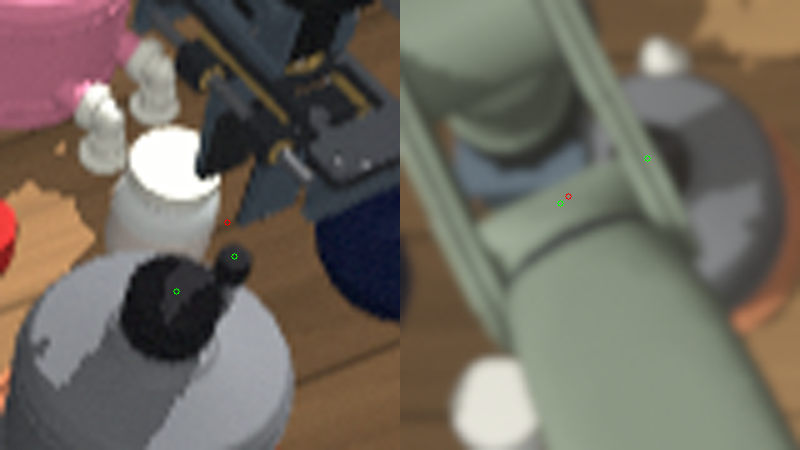

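The green marks sit on the bleed cap at (235,257) and the filler cap at (176,291), and the fingers are just above the bleed. I'll let the arm settle, then descend.

{"method": "apply_moves", "body": {"increments": [[-0.3, 0, 0, -0.015, 0, 0, 0], [-0.3, 0, 0, 0, 0, 0, 0]]}}

```text
time_s: 2.85
ee_pos: [479.3, 259.7, 200.9]
ee_rot: [-180.0, 0.0, 93.6]
force: [-0.5, -0.3, -0.5]
gripper_width: 31.7
gripper_force: 0.0
```

{"method": "apply_moves", "body": {"increments": [[-0.3, 0.0015, 0.013, -0.005, 0, 0, 0], [-0.3, 0, 0, 0, 0, 0, 0], [-0.3, 0, 0, -0.015, 0, 0, 0], [-0.3, 0, 0, -0.015, 0, 0, 0], [-0.3, 0, 0, -0.005, 0, 0, 0]]}}

```text
time_s: 3.27
ee_pos: [480.6, 273.8, 160.2]
ee_rot: [-179.9, 0.0, 93.7]
force: [-0.5, -0.3, 0.5]
gripper_width: 31.7
gripper_force: 0.0
```

{"method": "apply_moves", "body": {"increments": [[-0.3, 0, 0, 0, 0, 0, 0]]}}

```text
time_s: 3.35
ee_pos: [480.6, 273.8, 160.4]
ee_rot: [-179.9, 0.0, 93.7]
force: [0.5, -0.2, 1.0]
gripper_width: 31.8
gripper_force: 0.0
```

Close on the bleed cap.

{"method": "apply_moves", "body": {"increments": [[-1, 0, 0, 0, 0, 0, 0], [-1, 0, 0, 0, 0, 0, 0], [-1, 0, 0, 0, 0, 0, 0], [-1, 0, 0, 0, 0, 0, 0], [-1, 0, 0, 0, 0, 0, 0]], "newtons": 30}}

```text
time_s: 3.77
ee_pos: [481.1, 274.2, 161.4]
ee_rot: [179.9, -0.0, 93.7]
force: [0.6, 0.2, 0.3]
gripper_width: 1.7
gripper_force: 0.0
```

Nothing between the fingers, so I'll look.

```bash
python3 - <<'E'
from workcell import status, cams
from h import *
s=status.state();print(s["ee_pos"],s["ee_rot"],s["gripper_width"],s["gripper_force"])
ims=[]
for n,(x,y,w,h) in {"scene":(300,120,80,90),"top":(140,115,80,90)}.items():
    f=cams.grab_frame(n)
    c=np.ascontiguousarray(cv2.resize(f["color"][y:y+h,x:x+w,::-1],(400,450),interpolation=2))
    u=proj(f,np.array([[480.7,272.7,164]]))[0]; cv2.circle(c,tuple(int(v) for v in (u+.5-[x,y])*5),3,(0,255,0),1)
    p=s["ee_pos"]+[0,0,-14]; u=proj(f,p[None])[0]; cv2.circle(c,tuple(int(v) for v in (u+.5-[x,y])*5),3,(0,0,255),1)
    ims.append(c)
cv2.imwrite("pics/c2.png",np.hstack(ims))
E
```

```text
[481.13837818 274.16957564 161.35885324] [ 1.79946243e+02 -2.30664470e-02  9.36564033e+01] 1.7199199319935965 0.0
```

View pics/c2.png

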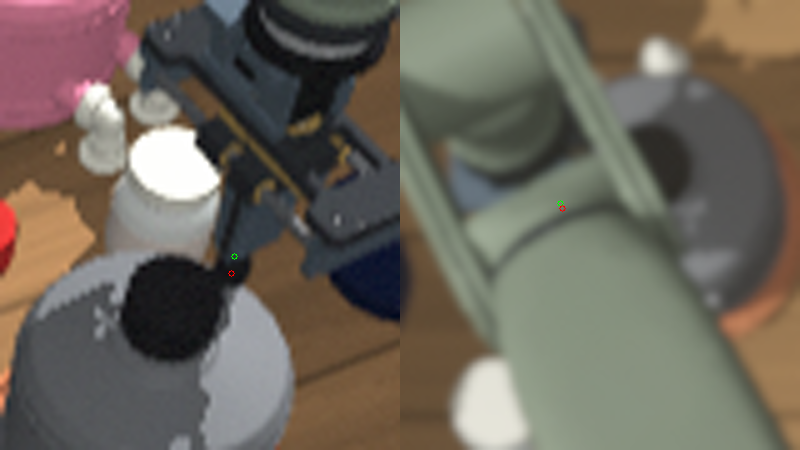

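```bash
python3 - <<'E'
from workcell import status, cams,env
from h import *
print(env.finger_overhang)
s=status.state();x,y,w,h=325,130,50,50
f=cams.grab_frame("scene"); print(s["ee_pos"],s["qpos"])
c=f["color"][y:y+h,x:x+w,::-1].astype(float)/255; c=(255*c**.5).astype(np.uint8)
c=np.ascontiguousarray(cv2.resize(c,(600,600),interpolation=2)); 
D=lambda P,col:[cv2.circle(c,tuple(int(v) for v in (u+.5-[x,y])*12),2,col,-1) for u in proj(f,np.array(P))]
D(cyl(480.7,272.7,10,164,164)[:40],(0,255,0))
a=np.radians(s["ee_rot"][2]); tx=np.array([np.cos(a),np.sin(a),0])
for k in(-16,0,16):
    D([s["ee_pos"]+k*tx+[0,0,z] for z in(-14,0,14,28)],(0,0,255))
cv2.imwrite("pics/c3.png",c)
E
```

```text
14.0
[480.98786084 274.13036302 161.07976444] [ 2.84909170e+01  1.79404299e+01  9.59595881e+01 -1.67712799e-03
  6.60710285e+01  2.48286289e+01]
```

View pics/c3.png

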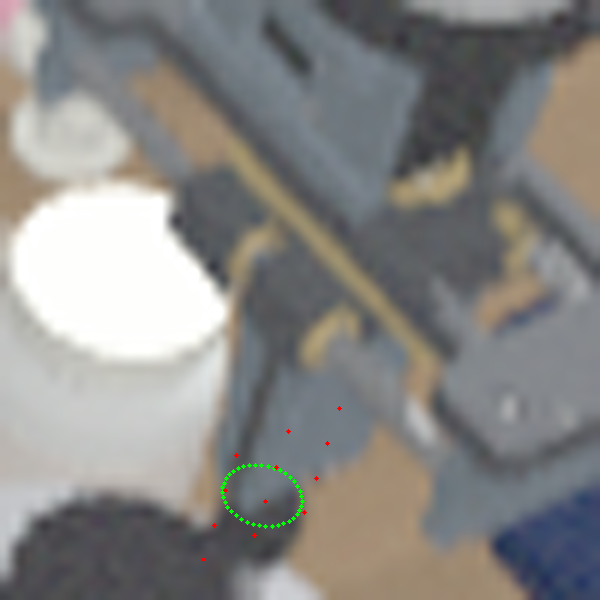

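The fingertips show about 10–15 mm higher than nominal, around (265,500), just over the bleed top. I'll feel downward gently.

{"method": "apply_moves", "body": {"increments": [[-1, 0, 0, -0.002, 0, 0, 0], [-1, 0, 0, 0, 0, 0, 0], [-1, 0, 0, 0, 0, 0, 0]]}}

```text
time_s: 4.17
ee_pos: [480.8, 274.0, 158.6]
ee_rot: [-180.0, 0.0, 93.7]
force: [0.3, 1.1, 0.1]
gripper_width: 0.6
gripper_force: 0.0
```

{"method": "apply_moves", "body": {"increments": [[-1, 0, 0, -0.002, 0, 0, 0], [-1, 0, 0, 0, 0, 0, 0], [-1, 0, 0, 0, 0, 0, 0]]}}

```text
time_s: 4.42
ee_pos: [480.8, 274.0, 156.6]
ee_rot: [-180.0, 0.0, 93.7]
force: [-0.5, 0.2, 0.5]
gripper_width: 0.3
gripper_force: 0.0
```

{"method": "apply_moves", "body": {"increments": [[-1, 0, 0, -0.002, 0, 0, 0], [-1, 0, 0, 0, 0, 0, 0], [-1, 0, 0, 0, 0, 0, 0]]}}

```text
time_s: 4.67
ee_pos: [480.8, 274.0, 154.6]
ee_rot: [-180.0, 0.0, 93.7]
force: [-0.2, -0.1, 0.6]
gripper_width: 0.4
gripper_force: 0.0
```

{"method": "apply_moves", "body": {"increments": [[-1, 0, 0, -0.002, 0, 0, 0], [-1, 0, 0, 0, 0, 0, 0], [-1, 0, 0, 0, 0, 0, 0]]}}

```text
time_s: 4.92
ee_pos: [480.8, 274.0, 152.7]
ee_rot: [-180.0, 0.0, 93.7]
force: [-0.3, 0.4, -0.1]
gripper_width: 0.5
gripper_force: 0.0
```

{"method": "apply_moves", "body": {"increments": [[-1, 0, 0, -0.002, 0, 0, 0], [-1, 0, 0, 0, 0, 0, 0], [-1, 0, 0, 0, 0, 0, 0]]}}

```text
time_s: 5.17
ee_pos: [480.8, 274.1, 150.7]
ee_rot: [-180.0, 0.0, 93.7]
force: [0.3, -0.5, -0.2]
gripper_width: 0.4
gripper_force: 0.0
```

```bash
python3 - <<'E'
from workcell import status, cams,env
from h import *
s=status.state();x,y,w,h=325,130,50,50
f=cams.grab_frame("scene"); print(s["ee_pos"],s["force"])
c=f["color"][y:y+h,x:x+w,::-1].astype(float)/255; c=(255*c**.5).astype(np.uint8)
f0=dict(np.load("scene0.npz"))["color"][y:y+h,x:x+w,::-1].astype(float)/255; f0=(255*f0**.5).astype(np.uint8)
cv2.imwrite("pics/c4.png",np.hstack([cv2.resize(i,(400,400),interpolation=2) for i in(f0,c)]))
E
```

```text
[480.83042636 274.05013959 150.68511878] [ 0.29111542 -0.54898    -0.19337666]
```

View pics/c4.png

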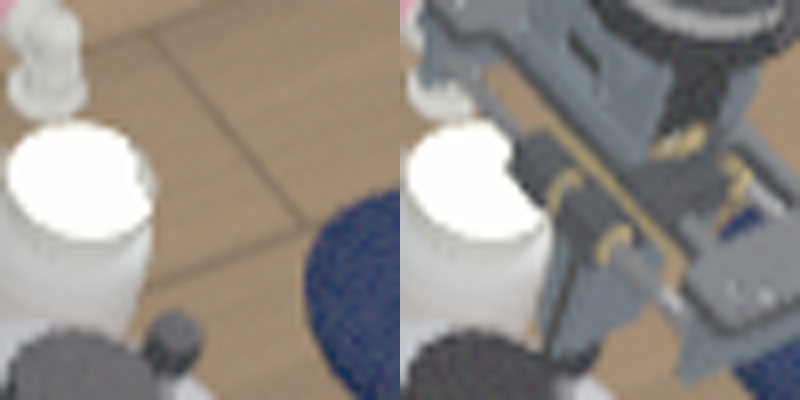

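The finger should be touching the bleed by now but feels nothing. I'll lift and check the tool's projection against the picture with the arm at rest.

{"method": "apply_moves", "body": {"increments": [[-1, 0, 0, 0.03, 0, 0, 0], [-1, 0, 0, 0.03, 0, 0, 0], [-1, 0, 0, 0.02, 0, 0, 0], [-1, 0, 0, 0, 0, 0, 0], [-1, 0, 0, 0, 0, 0, 0]]}}

```text
time_s: 5.63
ee_pos: [481.4, 274.3, 231.9]
ee_rot: [179.9, -0.1, 93.7]
force: [0.6, 0.2, -0.5]
gripper_width: 0.5
gripper_force: 0.0
```

```bash
python3 - <<'E'
from workcell import status, cams,env
from h import *
s=status.state();x,y,w,h=310,100,80,100
f=cams.grab_frame("scene"); np.savez("scene5.npz",**f); print(s["ee_pos"],s["ee_rot"])
c=f["color"][y:y+h,x:x+w,::-1].astype(float)/255; c=(255*c**.5).astype(np.uint8)
c=np.ascontiguousarray(cv2.resize(c,(480,600),interpolation=2)); c0=c.copy()
D=lambda P,col:[cv2.circle(c,tuple(int(v) for v in (u+.5-[x,y])*6),2,col,-1) for u in proj(f,np.array(P))]
D(cyl(480.7,272.7,10,164,164)[:40],(0,255,0))
a=np.radians(s["ee_rot"][2]); tx=np.array([np.cos(a),np.sin(a),0])
for k in(-16,16):
    D([s["ee_pos"]+k*tx+[0,0,z] for z in(-14,0,15,30,45,65)],(0,0,255))
D([s["ee_pos"]+[0,0,z] for z in(-14,0,65)],(0,255,255))
cv2.imwrite("pics/c5.png",np.hstack([c0[:,150:],c])[:,:800])
E
```

```text
[481.40200875 274.34033743 231.86724125] [ 1.79854808e+02 -6.29046649e-02  9.36647285e+01]
```

View pics/c5.png

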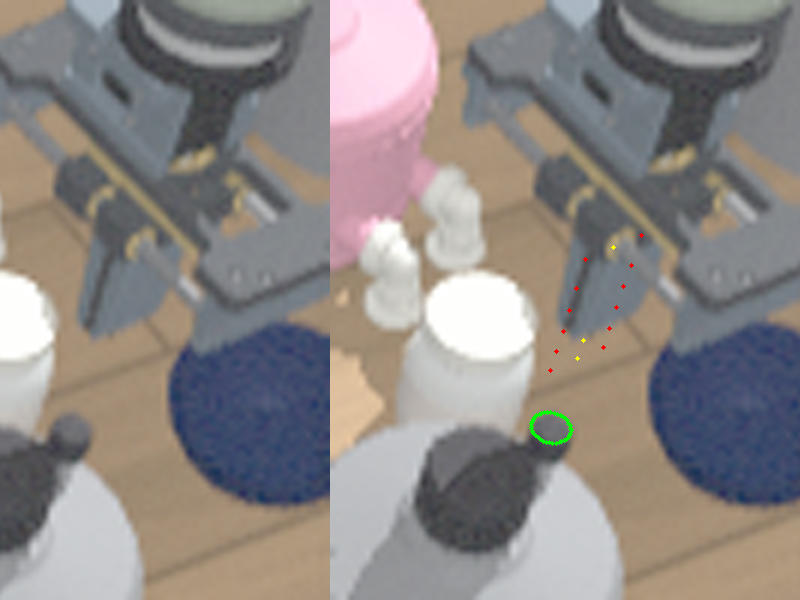

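The whole fingers sit about 30 mm higher along z than nominal; tips show at (565,330), predicted (577,358). That explains why I've been just above the bleed. I'll go down and find the bleed top by touch.

{"method": "apply_moves", "body": {"increments": [[-1, 0, 0, -0.03, 0, 0, 0], [-1, 0, 0, -0.03, 0, 0, 0], [-1, 0, 0, -0.02, 0, 0, 0], [-1, 0, 0, 0, 0, 0, 0], [-1, 0, 0, -0.002, 0, 0, 0]]}}

```text
time_s: 6.1
ee_pos: [480.3, 273.8, 149.5]
ee_rot: [-180.0, 0.0, 93.7]
force: [-5.4, -2.6, 23.0]
gripper_width: 0.2
gripper_force: 11.3
```

{"method": "apply_moves", "body": {"increments": [[-1, 0, 0, -0.002, 0, 0, 0], [-1, 0, 0, 0, 0, 0, 0]]}}

```text
time_s: 6.27
ee_pos: [480.4, 273.8, 149.4]
ee_rot: [180.0, -0.0, 93.7]
force: [-6.4, -2.8, 22.7]
gripper_width: 0.4
gripper_force: 11.4
```

{"method": "apply_moves", "body": {"increments": [[-1, 0, 0, -0.002, 0, 0, 0], [-1, 0, 0, 0, 0, 0, 0]]}}

```text
time_s: 6.43
ee_pos: [480.5, 273.8, 149.4]
ee_rot: [179.9, -0.0, 93.7]
force: [-8.2, -5.0, 32.2]
gripper_width: 0.5
gripper_force: 16.2
```

Contact: the fingertips meet the bleed top (z 164) at TCP z ≈ 149.5, so the tips are about 14 mm behind the TCP. Lift, open, and go to TCP z ≈ 138.

{"method": "apply_moves", "body": {"increments": [[-1, 0, 0, 0.02, 0, 0, 0], [-0.3, 0, 0, 0, 0, 0, 0], [-0.3, 0, 0, 0, 0, 0, 0], [-0.3, 0, 0, 0, 0, 0, 0], [-0.3, 0, 0, 0, 0, 0, 0]]}}

```text
time_s: 6.85
ee_pos: [479.9, 273.5, 162.9]
ee_rot: [-179.8, 0.1, 93.7]
force: [-0.1, -0.5, 0.1]
gripper_width: 24.7
gripper_force: 0.0
```

{"method": "apply_moves", "body": {"increments": [[-0.3, 0, 0, -0.01, 0, 0, 0], [-0.3, 0, 0, 0, 0, 0, 0], [-0.3, 0, 0, -0.005, 0, 0, 0], [-0.3, 0, 0, -0.005, 0, 0, 0], [-0.3, 0, 0, 0, 0, 0, 0]]}}

```text
time_s: 7.27
ee_pos: [480.1, 273.7, 143.3]
ee_rot: [-179.9, 0.1, 93.7]
force: [-0.6, -0.1, 0.2]
gripper_width: 31.9
gripper_force: 0.0
```

{"method": "apply_moves", "body": {"increments": [[-0.3, 0, 0, -0.006, 0, 0, 0], [-0.3, 0, 0, 0, 0, 0, 0]]}}

```text
time_s: 7.43
ee_pos: [480.5, 273.8, 137.8]
ee_rot: [-179.9, 0.0, 93.7]
force: [-0.2, -0.0, -0.0]
gripper_width: 32.0
gripper_force: 0.0
```

{"method": "apply_moves", "body": {"increments": [[-1, 0, 0, 0, 0, 0, 0], [-1, 0, 0, 0, 0, 0, 0], [-1, 0, 0, 0, 0, 0, 0], [-1, 0, 0, 0, 0, 0, 0], [-1, 0, 0, 0, 0, 0, 0]], "newtons": 30}}

```text
time_s: 7.85
ee_pos: [479.3, 273.9, 138.8]
ee_rot: [-179.8, 0.0, 93.6]
force: [-5.8, -0.4, 2.6]
gripper_width: 18.8
gripper_force: 30.0
```

{"method": "apply_moves", "body": {"increments": [[-1, -0.001, 0, 0, 0, 0, 7], [-1, 0, 0, 0, 0, 0, 7], [-1, 0, 0, 0, 0, 0, 7], [-1, 0, 0, 0, 0, 0, 7], [-1, 0, 0, 0, 0, 0, 7]]}}

```text
time_s: 8.27
ee_pos: [478.5, 273.7, 138.8]
ee_rot: [-179.8, -0.1, 129.0]
force: [-5.2, -0.6, 1.5]
gripper_width: 18.8
gripper_force: 30.0
```

{"method": "apply_moves", "body": {"increments": [[-1, 0, 0, 0, 0, 0, 7], [-1, 0, 0, 0, 0, 0, 7], [-1, 0, 0, 0, 0, 0, 7], [-1, 0, 0, 0, 0, 0, 7], [-1, 0, 0, 0, 0, 0, 7]]}}

```text
time_s: 8.68
ee_pos: [478.0, 272.9, 138.7]
ee_rot: [-179.8, -0.2, 164.0]
force: [-6.2, -3.3, 3.8]
gripper_width: 18.8
gripper_force: 30.0
```

```bash
python3 -c "
from workcell import status
s=status.state()
for k in s: print(k,s[k])"
```

```text
time_s 8.6833
qpos [ 2.85345672e+01  1.88820206e+01  9.80385821e+01 -1.50139207e-02
  6.33461018e+01 -4.54646286e+01]
qvel [-6.02246778e-02  3.15555722e-03  3.75817991e-02 -1.77489987e-01
  2.29767472e-01 -8.31720310e+01]
effort [ -0.25548628 -38.11016321 -23.91735792  -0.13512185  -2.11305678
   1.12597413]
ee_pos [477.99195046 272.89865897 138.72706585]
ee_rot [-179.80340332   -0.18072286  164.00565227]
force [-6.20111464 -3.32237153  3.84376267]
torque [-0.48899844  0.94124728 -0.08389841]
gripper_force 30.00031739473343
gripper_width 18.834824648593443
```

{"method": "apply_moves", "body": {"increments": [[-1, 0, 0, 0, 0, 0, 7], [-1, 0, 0, 0, 0, 0, 7], [-1, 0, 0, 0, 0, 0, 7], [-1, 0, 0, 0, 0, 0, 7], [-1, 0, 0, 0, 0, 0, 0]]}}

```text
time_s: 9.1
ee_pos: [478.0, 272.2, 138.8]
ee_rot: [-179.8, -0.3, -168.1]
force: [-6.0, -2.9, 4.0]
gripper_width: 18.9
gripper_force: 30.0
```

{"method": "apply_moves", "body": {"increments": [[-1, 0, 0, 0, 0, 0, 0], [-0.35, 0, 0, 0, 0, 0, 0], [-0.35, 0, 0, 0, 0, 0, 0], [-0.35, 0, 0, 0, 0, 0, 0], [-0.35, 0, 0, 0, 0, 0, 0]]}}

```text
time_s: 9.52
ee_pos: [480.7, 274.4, 139.1]
ee_rot: [180.0, 0.1, -168.3]
force: [-0.4, -0.1, -0.1]
gripper_width: 30.0
gripper_force: 0.0
```

{"method": "apply_moves", "body": {"increments": [[-0.35, 0, 0, 0.03, 0, 0, 0], [-0.35, 0, 0, 0.03, 0, 0, 0], [0.9, 0, -0.01, 0.03, 0, 0, -7], [0.9, 0.01, -0.02, 0, 0, 0, -7], [0.9, 0.01, -0.03, 0, 0, 0, -7]]}}

```text
time_s: 9.93
ee_pos: [501.7, 215.7, 231.4]
ee_rot: [179.8, 0.3, 170.5]
force: [0.4, -0.5, -1.2]
gripper_width: 46.8
gripper_force: 0.0
```

{"method": "apply_moves", "body": {"increments": [[0.9, 0.002, -0.004, 0, 0, 0, -7], [0.9, 0, 0, 0, 0, 0, -7], [0.9, 0, 0, 0, 0, 0, -7], [0.9, 0, 0, 0, 0, 0, 0], [0.9, 0, 0, 0, 0, 0, 0]]}}

```text
time_s: 10.35
ee_pos: [502.2, 210.1, 228.9]
ee_rot: [180.0, 0.0, 149.8]
force: [0.2, 0.2, -0.4]
gripper_width: 80.0
gripper_force: 0.0
```

```bash
python3 - <<'E'
from workcell import status, cams
from h import *
s=status.state();x,y,w,h=310,110,80,90
f=cams.grab_frame("scene"); print(s["ee_pos"],s["ee_rot"],s["gripper_width"],s["qpos"])
c=f["color"][y:y+h,x:x+w,::-1].astype(float)/255; c=(255*c**.5).astype(np.uint8)
c=np.ascontiguousarray(cv2.resize(c,(480,540),interpolation=2))
D=lambda P,col:[cv2.circle(c,tuple(int(v) for v in (u+.5-[x,y])*6),1,col,-1) for u in proj(f,np.array(P))]
D(cyl(505.2,210.3,27,192,192)[:40],(0,255,0)); D(cyl(502.7,209.8,27,192,192)[:40],(0,0,255))
cv2.imwrite("pics/c6.png",c)
E
```

```text
[502.24006098 210.10248234 228.91063477] [1.79968643e+02 3.04773201e-02 1.49837928e+02] 79.9587500059838 [ 2.14935414e+01  1.45177505e+01  9.07372670e+01 -4.61331062e-03
  7.47014817e+01 -3.83431798e+01]
```

View pics/c6.png

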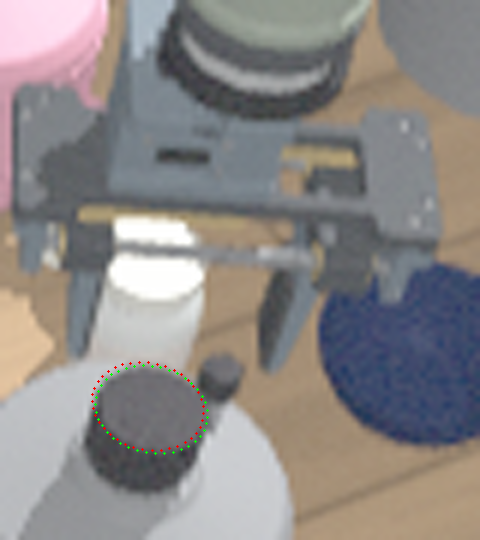

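The cap outline fits at (150,408) and the open fingers straddle it. Descend to TCP z ≈ 162 and grip.

{"method": "apply_moves", "body": {"increments": [[0.9, 0.0005, 0, -0.02, 0, 0, 0], [0.9, 0, 0, -0.02, 0, 0, 0], [0.9, 0, 0, -0.015, 0, 0, 0], [0.9, 0, 0, 0, 0, 0, 0], [0.9, 0, 0, 0, 0, 0, 0]]}}

```text
time_s: 10.82
ee_pos: [502.2, 210.1, 173.5]
ee_rot: [-179.9, -0.0, 149.8]
force: [0.8, 0.6, 0.4]
gripper_width: 86.4
gripper_force: 0.0
```

{"method": "apply_moves", "body": {"increments": [[0.9, 0, 0, -0.006, 0, 0, 0], [0.9, 0, 0, -0.006, 0, 0, 0], [0.9, 0, 0, 0, 0, 0, 0]]}}

```text
time_s: 11.07
ee_pos: [502.1, 210.0, 161.3]
ee_rot: [-180.0, -0.0, 149.7]
force: [-0.8, 0.7, -0.1]
gripper_width: 86.7
gripper_force: 0.0
```

{"method": "apply_moves", "body": {"increments": [[-1, 0, 0, 0, 0, 0, 0], [-1, 0, 0, 0, 0, 0, 0], [-1, 0, 0, 0, 0, 0, 0], [-1, 0, 0, 0, 0, 0, 0], [-1, 0, 0, 0, 0, 0, 0]], "newtons": 50}}

```text
time_s: 11.48
ee_pos: [502.5, 210.1, 162.1]
ee_rot: [180.0, 0.0, 149.7]
force: [0.2, 0.2, -1.2]
gripper_width: 56.2
gripper_force: 0.0
```

{"method": "apply_moves", "body": {"increments": [[-1, 0, 0, 0, 0, 0, 0], [-1, 0, 0, 0, 0, 0, 0], [-1, 0, 0, 0, 0, 0, 0]], "newtons": 60}}

```text
time_s: 11.73
ee_pos: [502.5, 210.1, 162.0]
ee_rot: [180.0, 0.0, 149.7]
force: [0.0, 0.1, 0.9]
gripper_width: 52.8
gripper_force: 60.0
```

{"method": "apply_moves", "body": {"increments": [[-1, 0, 0, 0, 0, 0, 3], [-1, 0, 0, 0, 0, 0, 3], [-1, 0, 0, 0, 0, 0, 0]]}}

```text
time_s: 11.98
ee_pos: [502.5, 210.1, 161.9]
ee_rot: [180.0, -0.0, 155.5]
force: [-1.4, 0.1, 0.8]
gripper_width: 52.5
gripper_force: 60.0
```

```bash
python3 -c "
from workcell import status
s=status.state()
print(s['force'],s['torque'],s['gripper_force'],s['gripper_width'],s['ee_rot'],s['effort'])"
```

```text
[-1.44838289  0.13251459  0.76786215] [-0.04030954 -0.13642119 -1.29274022] 59.99923825263977 52.50415313963977 [ 1.79952634e+02 -2.88425896e-02  1.55462233e+02] [ 1.51934993e+00 -3.83798897e+01 -2.17548126e+01 -4.02211184e-01
  2.04686163e-02 -1.61443938e+00]
```

CCW is solid at 1.3 N·m, so the thread is left-handed. Turn clockwise.

{"method": "apply_moves", "body": {"increments": [[-1, 0, 0, 0, 0, 0, -6], [-1, 0, 0, 0, 0, 0, -6], [-1, 0, 0, 0, 0, 0, -6], [-1, 0, 0, 0, 0, 0, 0]]}}

```text
time_s: 12.32
ee_pos: [502.7, 210.2, 162.3]
ee_rot: [180.0, 0.0, 137.6]
force: [-1.3, -0.7, 2.5]
gripper_width: 52.8
gripper_force: 60.0
```

```bash
python3 -c "
from workcell import status
s=status.state()
print(s['force'],s['torque'],s['gripper_force'],s['gripper_width'],s['ee_rot'])"
```

```text
[-1.26063123 -0.69294987  2.45632521] [-0.01070869 -0.06938073 -0.05012466] 60.002798438072205 52.84837548337333 [1.79951125e+02 3.96473014e-02 1.37575756e+02]
```

{"method": "apply_moves", "body": {"increments": [[-1, 0, 0, 0, 0, 0, -7], [-1, 0, 0, 0, 0, 0, -7], [-1, 0, 0, 0, 0, 0, -7], [-1, 0, 0, 0, 0, 0, -7], [-1, 0, 0, 0, 0, 0, -7]]}}

```text
time_s: 12.73
ee_pos: [502.8, 210.1, 162.3]
ee_rot: [179.9, 0.0, 102.5]
force: [0.3, -1.2, 3.2]
gripper_width: 53.0
gripper_force: 60.0
```

{"method": "apply_moves", "body": {"increments": [[-1, 0, 0, 0, 0, 0, -7], [-1, 0, 0, 0, 0, 0, -7], [-1, 0, 0, 0, 0, 0, -7], [-1, 0, 0, 0, 0, 0, 0], [-1, 0, 0, 0.003, 0, 0, 0]]}}

```text
time_s: 13.15
ee_pos: [502.3, 210.0, 164.6]
ee_rot: [-180.0, 0.0, 81.9]
force: [0.1, 0.3, -0.9]
gripper_width: 52.8
gripper_force: 60.0
```

```bash
python3 -c "
from workcell import status
s=status.state()
print(s['force'],s['torque'],s['gripper_force'],s['gripper_width'],s['ee_rot'])"
```

```text
[ 0.11020183  0.26115053 -0.93688804] [-0.06909286 -0.11114866  0.04754134] 59.99999642372131 52.77804894234111 [-1.79993010e+02  1.52583146e-02  8.19428792e+01]
```

Free. Lift about 118 mm.

{"method": "apply_moves", "body": {"increments": [[-1, 0, 0, 0.008, 0, 0, 0], [-1, 0, 0, 0.01, 0, 0, 0], [-1, 0, 0, 0.01, 0, 0, 0], [-1, 0, 0, 0.015, 0, 0, 0], [-1, 0, 0, 0.015, 0, 0, 0]]}}

```text
time_s: 13.57
ee_pos: [502.2, 210.0, 224.1]
ee_rot: [-180.0, 0.0, 81.7]
force: [-0.3, 0.2, -0.4]
gripper_width: 53.0
gripper_force: 60.0
```

{"method": "apply_moves", "body": {"increments": [[-1, 0, 0, 0.015, 0, 0, 0], [-1, 0, 0, 0.015, 0, 0, 0], [-1, 0, 0, 0.015, 0, 0, 0], [-1, 0, 0, 0.01, 0, 0, 0], [-1, 0, 0, 0.004, 0, 0, 0]]}}

```text
time_s: 13.98
ee_pos: [503.1, 210.4, 284.3]
ee_rot: [179.8, -0.1, 81.7]
force: [0.2, 0.1, -0.3]
gripper_width: 52.3
gripper_force: 60.0
```

{"method": "apply_moves", "body": {"increments": [[-1, 0, 0, 0, 0, 0, 0], [-1, 0, 0, 0, 0, 0, 0], [-1, 0, 0, 0, 0, 0, 0], [-1, 0, 0, 0, 0, 0, 0], [-1, 0, 0, 0, 0, 0, 0]]}}

```text
time_s: 14.4
ee_pos: [502.1, 210.0, 281.0]
ee_rot: [-179.9, 0.0, 81.7]
force: [-0.9, -0.1, -0.5]
gripper_width: 52.6
gripper_force: 60.0
```

```bash
python3 - <<'E'
from workcell import status, cams
from h import *
s=status.state();x,y,w,h=290,90,100,110
f=cams.grab_frame("scene"); print(s["ee_pos"],s["ee_rot"],s["gripper_width"],s["gripper_force"],s["force"])
c=f["color"][y:y+h,x:x+w,::-1].astype(float)/255; c=(255*c**.5).astype(np.uint8)
cv2.imwrite("pics/c7.png",cv2.resize(c,(500,550),interpolation=2))
E
```

```text
[502.11176698 209.96620602 281.04357856] [-1.79927932e+02  4.46041123e-02  8.16702808e+01] 52.600370327116934 59.999738931655884 [-0.89625019 -0.11460667 -0.54646644]
```

View pics/c7.png

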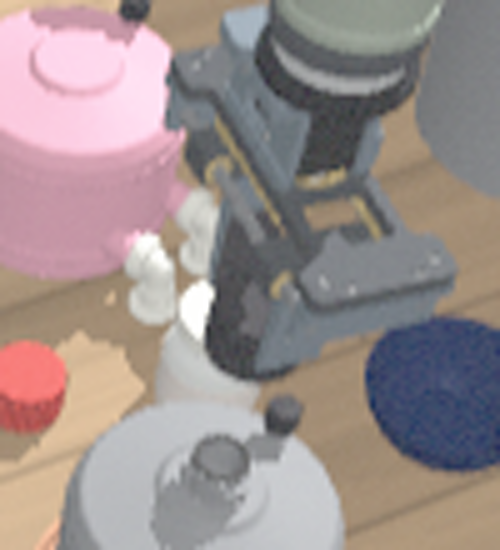

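The neck at (220,460) is open, and the cap is held level above it at (250,310). Handing in.

```bash
python3 -c "
from workcell import env
print(env.job_done())"
```

```text
the job is handed in; nothing more can be done
None
```

The job is handed in at about 14.5 s: bleed cap unscrewed about 98°, filler cap (left-handed thread) off and held level about 10 cm above the open neck. The hand-in gave no verdict, and I steered clear of the spare tank and bystanders but did not re-measure them.

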